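Clamp a saddle on the bench stand and hold the guarded lever

ROBOT

A 7-joint arm with a two-finger parallel gripper is mounted at the origin on a cart in front of the work surface, level with it; the furniture and walls round the work are solid. World frame = base frame: x ahead of the robot, y to its left, z up, the work surface at z = 0. Lengths are in mm, angles in rad, forces in N, time in s.
With the tool pointing down it reaches from about 425 to 825 mm from the base axis. Payload 3.6 kg.
Tool frame: the origin (TCP) lies on the centre line of the jaws, within the pads' length; the fingertips stand 8 mm ahead of it and the grasp point (between the pads) lies 11 mm behind it; z points along the fingers, y is the line along which they close (so a half turn about z gives the same grasp; the last joint's range is limited). The gripper opens to 93 mm and grips with 3 to 60 N. Pads are 15 mm wide; open, the fingers measure 128 mm over their backs; the gripper's body (75 mm by 188 mm) begins 65 mm behind the grasp point.
Start: joints at [1.248, 0.615, -0.013, 1.423, 0.008, 1.103, -0.04], TCP at [190.112, -621.546, 226.64] pointing down, gripper open.
Joint ranges: [-3.12, 3.12], [-0.3, 2.06], [-1.34, 1.32], [0.26, 2.42], [-1.36, 4.5], [0.01, 1.98], [-2.84, 2.84]. Speed limits (rad/s): [2.79, 2.79, 3.14, 3.14, 3.14, 3.14, 3.14].

INTERFACE

Orientations are given as a unit quaternion [w, x, y, z].
In Python, from plant import * gives the robot as it stands.
- The arm moves only by the tool apply_moves, never from a script. Its argument "commands" is one flat list of numbers, 7 for each row, row after row: the shift along the tool's x, y, z normalised to -1 to 1, where 1 is 1 m, then the turn, a rotation vector about the tool's x, y, z normalised to -1 to 1, where 1 is 0.12 rad, then the opening, from -1 (shut) to 1 (fully open). In form: [dx, dy, dz, ax, ay, az, gripper, dx, dy, dz, ax, ay, az, gripper, ...]. A call has 1 to 20 rows; each row shifts and turns the commanded pose from where the row before left it, along the tool's axes as they then stand; what a row does not reach is not made up. A row lasts 1/8 s, in which the tool goes at most 62.5 mm and 10.7 degrees, less where a joint would pass 70% of its speed; a pose out of reach is approached as far as the arm can. A call with a number of a shift or a turn outside -1 to 1 is refused whole. A call with a gripper value outside its range is refused whole. The fingers move at their own pace and stop on an object; the grip force is fixed at half the most. Time passes only in rows, so rows that do not move let the fingers close. It gives the time, the measured TCP pose, the force, the opening and the grip force at its end, in the units of the state.
- observe(): the state, without advancing time (a new reading comes with each control period).
- grab_frame(name): name is "side" or "top" or "wrist"; returns a dict with "img" (420x560x3 uint8, red, green, blue), "depth" (420x560 float32, mm along the optical axis (not along the pixel's ray), 0 where there is no reading), "fovy" (degrees; the focal length in pixels is half the picture's height over the tangent of half this angle, whatever the lens; pixels are square), "cx", "cy" (the principal point, pixels), "rvec" (rotation vector, rad) and "tvec" (3), from world to camera coordinates, as OpenCV has them. Camera axes: x right, y down, z forward; pixel columns grow to the right and rows downward; lengths in mm; the calibration is good to about 2 mm. A picture is of the moment at which its call begins.
- sign_off(): hands the job in; it is judged then, once.
The state is a dict: "clock": time; "qpos": joint angles; "dq": joint speeds; "effort": joint torques, N m; "position": TCP position; "orientation": TCP orientation; "contact_force": force on the tool from outside, world axes, zero at the start; "wrist_torque": the same for the moment, N m; "gripper_width": finger opening in mm; "grasp_force": force on a finger pad.
Only numpy, scipy, OpenCV 4.12 (cv2) and the standard library are available. Lean on these libraries where they do the work, as an engineer would, in place of code of your own. Each camera call takes 0.05 s, during which the arm holds its last target. There are 200 camera calls.

TASK

Hang the loose U-shaped aluminium saddle over the middle of the square rail of the clamping stand, one leg on each side, and let go of it. Then flip the upright safety catch in front of the lever over to its right, as seen from the robot, until it lies down, pull the lever by its cross bar all the way forward to its stop so that its sprung pad clamps the saddle against the rail, and keep it there: the job finishes while you are still holding the lever against its return spring. Leave the bottle, beaker and spanner where they are.

Things in the scene. Friction and masses are not known exactly. Their poses are not given: they have to be found in the camera images.
- stand: Clamping stand, fixed on a 2 mm dark rubber mat: grey base plate 130 x 280 x 12 mm with a rail on its left half and a lever with its catch on its right half. Origin: under the middle of the plate (within 2 mm), on the mat. x points from its front (towards the robot) to its back, y to its left, z up. The lever's shaft runs along y at x = 0, 50 mm above the origin.
- rail_top (a point): Middle of the top face of the square steel rail, where the saddle belongs; 120 mm above the mat, 33 mm in front of and 70 mm left of the stand's origin. The rail runs along the stand's y, 20 x 20 mm in section, 120 mm long; its two posts (12 mm wide) stand 52 mm to either side of this point. Axes as the stand's.
- saddle: Loose inverted-U of aluminium, about 0.15 kg, standing on its legs: 42 (x) x 50 (y) x 70 mm high. Origin: centre of its underside (leg ends), z up. Legs: 5 mm walls along y, 32 mm apart, 40 mm deep inside; so on the rail the origin is 40 mm below the rail's top. Grip fin on top, 16 (x) x 40 (y) mm, from 45 to 70 mm up. Half a turn makes no difference. The pad may slide it forward up to 12 mm.
- catch (a joint): Safety catch, rad: 0 to 0.12 (start) = upright, 1.35 = flipped down to the stand's right (-y). Hinge along the stand's x, 33 mm in front of, 60 mm right of and 40 mm above the stand's origin. Light friction; pushed past about 0.5 rad it falls over by itself and stays. While upright it blocks the lever (after under 0.1 rad of play).
- catch_knob (a point): Centre of the black knob (22 mm diameter, 30 mm high) at the top of the catch, 97 mm from the catch's hinge; below it a steel bar 12 x 12 mm.
- lever (a joint): Lever, rad: 0 = start, at rest leaning back; 0.9 = pulled fully forward (towards the stand's front), at its stop. A return spring pulls it back to 0 when it is let go. Hinge: the shaft. Pulling the cross bar takes about 3 N at first and 10 N at the stop.
- handle_bar: Black round cross bar (turning sleeve) of the lever, 18 mm diameter, along the stand's y, 84 mm clear between two yoke arms. Origin: its middle, 130 mm from the shaft axis, 60 mm right of the stand's origin. At lever 0 it is 38 mm behind and 124 mm above the shaft axis, at 0.9 it is 73 mm in front and 107 mm above. 50 mm from the shaft a low cross web has a lug that points to the catch.
- press_pad: Round rubber-faced sprung pad, 18 mm diameter, on the lever's press finger behind the middle of the rail. It swings forward with the lever, meets the saddle's rear leg at about lever 0.77 or earlier and is sprung in by about 7 mm at the stop (about 10 N).
- amber_bottle: Bystander: brown bottle with white cap, 52 mm diameter, 98 mm high, front left of the stand. Origin: centre of its underside.
- beaker: Bystander: small clear beaker, 47 mm diameter, 58 mm high, behind the stand. Origin: centre of its underside.
- spanner: Bystander: small steel open-ended spanner, 133 mm long, 8 mm thick, lying behind the stand. Origin: centre of its underside.
There are look-alikes about, which are no part of the job. What is shaped like the saddle but red or yellow is not meant.

How it is judged (in metres and radians):
On the way, in this order (a step that is already met when the one before it is completed fails the run):
1. the saddle hangs over the rail, let go, with the catch still up and the lever back (z of saddle in the frame of rail_top between -0.044 and -0.036 m and y of saddle in the frame of rail_top between -0.022 and 0.022 m and x of saddle in the frame of rail_top between -0.012 and 0.012 m and angle between saddle's own z axis and vertical below 0.12 rad and contact force between the fingers and saddle below 0.1 N and value of joint catch below 0.4 rad and value of joint lever below 0.2 rad), for 0.2 s.
2. the catch is flipped down while the lever is still back (value of joint catch above 1.1 rad and value of joint lever below 0.2 rad), for 0.2 s.
3. the lever is pulled fully forward and held (value of joint lever above 0.82 rad and contact force between the fingers and handle_bar above 1.5 N), for 0.2 s.
At the end, for the whole second after the job is handed in: Still holding: fingers bear on the cross bar (over 1.5 N), lever over 0.82 rad, catch over 1.1 rad, saddle seated on the rail (4 mm in height, 12 mm across, 22 mm along it, tilt under 0.12 rad), not touched by the robot, pad pressing it with over 2 N (all of step 3 and z of saddle in the frame of rail_top between -0.044 and -0.036 m and y of saddle in the frame of rail_top between -0.022 and 0.022 m and x of saddle in the frame of rail_top between -0.012 and 0.012 m and angle between saddle's own z axis and vertical below 0.12 rad and value of joint catch above 1.1 rad and contact force between press_pad and saddle above 2 N and contact force between each of the arm, the fingers and saddle below 0.1 N); the arm keeps its last pose, push and grip.
It fails at once if a bystander is moved by more than 30 mm (distance of any of amber_bottle, beaker, spanner from where it was at the start of the episode above 0.03 m).
It also fails if it takes over 61 s, if anything falls off the work surface, if the arm or the gripper's body presses on something with over 40 N, if the wrist force passes 120 N, or if a joint passes its speed limit or range.

## Working session

There is one attempt and no reset: what is moved stays moved. The work goes in short steps, Python scripts to look and compute and a tool call to move; the robot and the scene stay as the last step left them, time stands still between calls to the robot, and variables do not carry over. Pictures are saved under pics/ and viewed, at most 10 in all, crops included, and the job is handed in when it is done.

Besides the shell and the picture viewer there is one more tool, called after "Emit:" as name(argument=value, ...) on one line, values as JSON. apply_moves: Moves the arm, as the interface text tells. Scaled input: -1 to 1 covers 1 m each way for a shift and 0.12 rad each way for a turn. Its arguments: {"type":"object","properties":{"commands":{"type":"array"}},"required":["commands"]}

```bash
mkdir -p pics; ls; cat > h.py <<'E'
from plant import *
import numpy as np, cv2
from scipy.spatial.transform import Rotation as R
def snap(n,f=None):
    d=grab_frame(n)
    if f: cv2.imwrite('pics/'+f,d['img'][:,:,::-1]); np.savez('pics/'+f+'.npz',**d)
    return d
def cloud(d):
    h,w=d['depth'].shape; fl=h/2/np.tan(np.radians(d['fovy'])/2)
    v,u=np.mgrid[:h,:w]; z=d['depth'].astype(float)
    c=np.stack([(u-d['cx'])/fl*z,(v-d['cy'])/fl*z,z],-1)
    Rm=cv2.Rodrigues(np.array(d['rvec'],float))[0]
    p=(c-np.array(d['tvec'],float).ravel())@Rm
    p[z<=0]=np.nan
    return p
def load(f): return dict(np.load('pics/'+f+'.npz'))
E
python3 - <<'E'
from h import *
a=snap('top','top0.png');b=snap('side','side0.png')
cv2.imwrite('pics/both.png',cv2.resize(np.vstack([a['img'],b['img']])[:,:,::-1],None,fx=.7,fy=.7))
for d in(a,b): print(d['fovy'],d['cx'],d['cy'],d['rvec'],d['tvec'])
print(observe())
E
```

```text
pics
49.46201154377429 276.1513525335995 212.84461931593574 [ 2.13163553 -2.18748398  0.109248  ] [-298.89413133  512.45860322 1070.87764854]
42.93565138869793 280.9754597668743 211.51464239970164 [ 2.4732772   0.90131653 -0.24313115] [-190.05801525 -423.10902818 1570.15406865]
{'clock': 0.1, 'qpos': array([ 1.24748436,  0.61580549, -0.01261937,  1.42472294,  0.00810707,
        1.10343628, -0.04041089]), 'dq': array([ 0.00031884, -0.00229241, -0.001062  , -0.00260947, -0.00025345,
       -0.00110578,  0.00084702]), 'effort': array([ 1.85142140e-03, -4.60040474e+01,  2.10023923e-01, -1.66243225e+01,
       -6.12579170e-02,  1.70558720e-02,  1.13877745e-04]), 'position': array([ 189.91332887, -620.90541371,  225.61326168]), 'orientation': array([-1.14550191e-03,  9.89002926e-01,  1.47891397e-01, -1.88459471e-04]), 'contact_force': array([ 0.86379915, -0.13417703,  0.6623117 ]), 'wrist_torque': array([-0.01323367,  0.05241865,  0.03618167]), 'grasp_force': 0.0, 'gripper_width': 92.74872883015831}
```

View pics/top0.png

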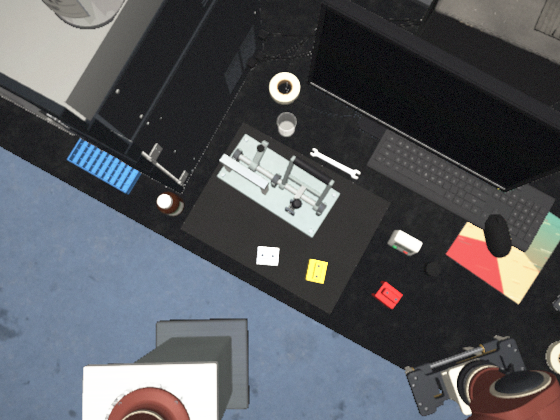

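View pics/side0.png

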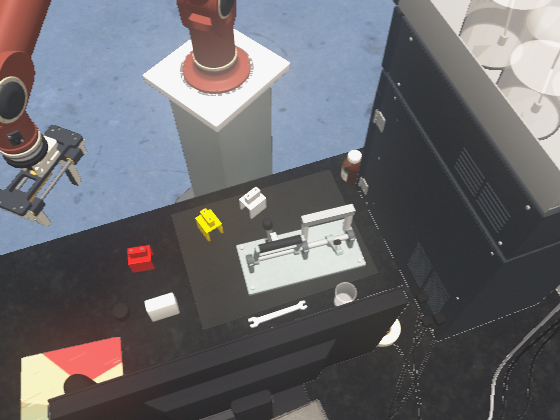

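Top view: the silver saddle is at (267,256). The look-alikes are yellow (317,271), red (389,295) and a white box (405,242). The stand is around (280,185), with the rail at about (245,172), the catch knob at (296,206) and the handle bar at about (308,170). I choose (267,256) and will check it in a close crop.

```bash
python3 - <<'E'
from h import *
d=load('top0.png');p=cloud(d)
im=d['img'][:,:,::-1]
c=cv2.resize(im[125:285,190:350],(600,600),interpolation=cv2.INTER_CUBIC)
s=load('side0.png');q=cloud(s)
c2=cv2.resize(s['img'][:,:,::-1][175:305,205:375],(200*4,153*4)[:2] and (785,600),interpolation=cv2.INTER_CUBIC)
cv2.imwrite('pics/c1.png',np.hstack([cv2.resize(c,(400,400)),cv2.resize(c2,(400,400))]))
# plate: top view, z 10-20 region
def rect(P,m,name):
    a=P[m]; r=cv2.minAreaRect(a[:,:2].astype(np.float32)); print(name,m.sum(),np.round(r[0],1),np.round(r[1],1),round(r[2],2),'z',np.round(np.percentile(a[:,2],[5,50,95]),1))
for nm,P,img,win in(('top',p,d['img'],(125,285,190,350)),('side',q,s['img'],(175,305,205,375))):
    W=np.zeros(P.shape[:2],bool);W[win[0]:win[1],win[2]:win[3]]=1
    hsv=cv2.cvtColor(img,cv2.COLOR_RGB2HSV); bright=(hsv[...,2]>110)&(hsv[...,1]<70)
    z=P[...,2]
    rect(P,W&bright&(z>6)&(z<22),nm+' plate')
    for lo,hi in((40,62),(62,90),(90,112),(112,130),(130,190)):
        m=W&(z>lo)&(z<hi)
        n,l,st,ce=cv2.connectedComponentsWithStats(m.astype(np.uint8))
        for i in range(1,n):
            if st[i,4]>12: print(lo,np.round(ce[i]),end=' ');rect(P,l==i,'')
E
```

```text
top plate 4044 [ 592.3 -312.4] [337.5 319.9] 35.62 z [10.  14.5 18.1]
40 [202. 147.]  132 [ 666.3 -138.6] [  2.6 124.9] 59.87 z [41.5 51.6 60.8]
40 [286. 129.]  40 [ 705.  -341.9] [40.5 13.6] 86.17 z [40.9 50.3 60.6]
40 [254. 165.]  233 [ 618.3 -261.8] [108.7  28.6] 55.06 z [52.1 58.2 61.5]
40 [286. 186.]  126 [ 566.2 -334.4] [63.8 22.2] 59.92 z [51.4 58.  61.4]
40 [310. 202.]  118 [ 521.6 -397.3] [64.2 16.5] 46.3 z [52.2 57.7 61.5]
40 [290. 209.]  48 [ 510.3 -348.2] [22.9 19.5] 41.02 z [44.1 50.9 55.5]
40 [268. 255.]  262 [ 403.5 -290.4] [49.9 41.8] 83.76 z [44.4 47.6 51. ]
40 [316. 270.]  263 [ 365.3 -403.1] [42.2 49.8] 76.1 z [44.3 47.9 51.1]
62 [200. 143.]  139 [ 667.6 -139.3] [  2.4 104. ] 59.84 z [63.7 75.5 87.5]
62 [237. 153.]  52 [ 645.  -223.6] [18.6 20.2] 88.28 z [62.5 65.  68.8]
62 [257. 159.]  134 [ 629.1 -271.6] [19.9 47.2] 56.51 z [63.  68.8 84.7]
62 [276. 178.]  58 [ 580.7 -313.3] [15.9 23. ] 55.1 z [62.7 65.3 68.6]
62 [283. 183.]  40 [ 571.1 -330.9] [11.6 17.7] 54.54 z [62.7 68.8 85.8]
62 [265. 189.]  16 [ 556.7 -288.6] [ 7.4 18.5] 26.25 z [65.6 75.9 85.9]
62 [320. 20
[... 2928 characters left out ...]
110.4 111.8]
90 [337. 247.]  98 [ 647.7 -285.8] [16.3 33.1] 53.14 z [ 91.4  99.9 110.4]
90 [277. 251.]  146 [ 555.4 -383. ] [99.8 11.4] 54.31 z [ 95.  103.3 107.8]
112 [372. 180.]  36 [ 611.1 -109. ] [ 3.5 30.4] 59.1 z [113.3 119.6 129.3]
112 [327. 214.]  505 [ 587.4 -244.7] [119.6  23.3] 55.18 z [115.2 120.6 124.2]
112 [268. 230.]  13 [ 515.4 -359.8] [11.8  3.4] 62.13 z [113.  117.1 124.7]
112 [272. 235.]  26 [ 528.8 -362.8] [10.9 15.4] 40.98 z [112.8 114.7 117.5]
130 [373. 177.]  13 [ 611.8 -109.4] [ 1.6 14. ] 56.64 z [131.6 136.7 144.7]
130 [267. 224.]  99 [ 509.2 -360.2] [19.1 21.2] 82.86 z [133.8 147.4 152.4]
130 [279. 244.]  468 [ 573.  -392.5] [103.9  19.6] 53.88 z [159.9 181.3 185.8]
```

View pics/c1.png

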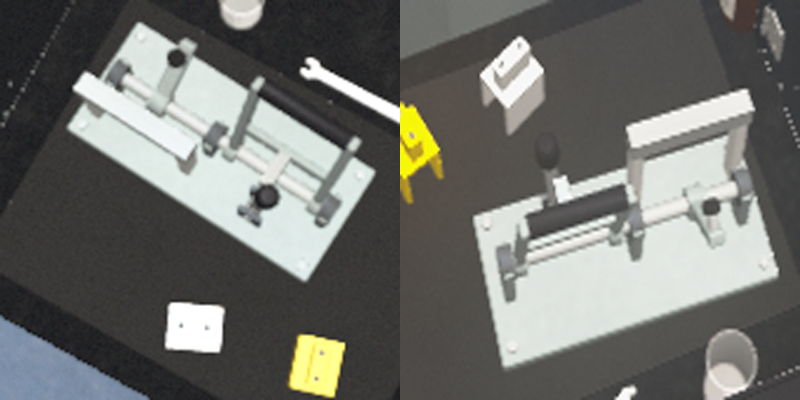

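The crop confirms the choice: the bare aluminium U with its fin is at (195,328) in the left half, and the yellow one beside it is not meant. Fused estimates are saddle ≈ (402,-291) with its y axis at 83.8°, rail_top ≈ (589,-244,122) and the stand's y axis at 55.5°. Next I move above the saddle and turn +66.8° in world.

Emit:
apply_moves(commands=[0.03,-0.0254,0.0045,0,0,0,1,0.03,-0.0254,0.0045,0,0,0,1,0.03,-0.0254,0.0045,0,0,0,1,0.03,-0.0254,0.0045,0,0,0,1,0.03,-0.0254,0.0045,0,0,0,1,0.03,-0.0254,0.0045,0,0,0,1,0.03,-0.0254,0.0045,0,0,0,1,0.03,-0.0254,0.0045,0,0,0,1,0.03,-0.0254,0.0045,0,0,0,1,0.03,-0.0254,0.0045,0,0,0,1,0,0,0,0,0,-0.972,1,0,0,0,0,0,-0.972,1,0,0,0,0,0,-0.972,1,0,0,0,0,0,-0.972,1,0,0,0,0,0,-0.972,1,0,0,0,0,0,-0.972,1,0,0,0,0,0,-0.972,1,0,0,0,0,0,-0.972,1,0,0,0,0,0,-0.972,1,0,0,0,0,0,-0.972,1])

```text
clock: 2.6
position: [402.3, -290.8, 181.3]
orientation: [-0.0, 0.743, 0.669, -0.0]
contact_force: [-0.1, -0.3, -0.4]
gripper_width: 92.7
grasp_force: 0.0
```

```bash
cat >> h.py <<'E'
def tool(o=None):
    o=o or observe(); w,x,y,z=o['orientation']; return np.array(o['position']),R.from_quat([x,y,z,w]).as_matrix()
def delta(target):
    p,M=tool(); return np.round(M.T@(np.array(target)-p),1)
E
python3 - <<'E'
from h import *
d=snap('wrist','w0.png');P=cloud(d)
pos,M=tool();print(pos,np.degrees(np.arctan2(M[1,:2],M[0,:2])),M[2])
near=np.hypot(P[...,0]-402,P[...,1]+291)<60
for lo,hi in((40,56),(62,80)):
    m=near&(P[...,2]>lo)&(P[...,2]<hi)
    n,l,st,ce=cv2.connectedComponentsWithStats(m.astype(np.uint8))
    for i in range(1,n):
        if st[i,4]>100:
            r=cv2.minAreaRect(P[l==i][:,:2].astype(np.float32));print(lo,st[i],np.round(r[0],1),np.round(r[1],1),round(r[2],1),np.nanmedian(P[l==i][:,2]))
E
```

```text
[ 402.22121735 -290.91665796  181.28204404] [84.1816884  -5.81828397] [ 4.96877098e-04 -9.70624361e-04 -9.99999406e-01]
40 [ 257  178   43   50 1337] [ 400.9 -289.1] [49.9 41.6] 84.1 46.571314212539995
62 [270 188  18  43 740] [ 401.1 -288.8] [39.2 15.7] 83.8 71.53703722260951
```

View pics/w0.png

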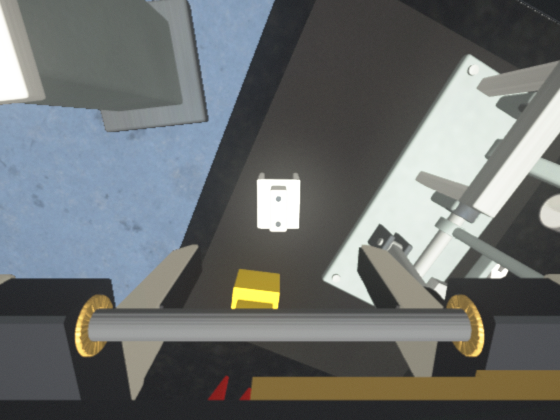

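The wrist view shows the bare saddle at (278,205), centred at about (401,-289.5), and the yellow one is well clear. I descend and grip the fin.

Emit:
apply_moves(commands=[0.0012,-0.001,0.02,0,0,0,1,0,0,0.02,0,0,0,1,0,0,0.02,0,0,0,1,0,0,0.02,0,0,0,1,0,0,0.02,0,0,0,1,0,0,0.015,0,0,0,1,0,0,0.0085,0,0,0,1,0,0,0,0,0,0,1,0,0,0,0,0,0,-1,0,0,0,0,0,0,-1,0,0,0,0,0,0,-1,0,0,0,0,0,0,-1,0,0,0,0,0,0,-1,0,0,0,0,0,0,-1,0,0,0,0,0,0,-1,0,0,0,0,0,0,-1])

```text
clock: 4.65
position: [401.8, -289.6, 58.1]
orientation: [-0.0, 0.744, 0.668, 0.0]
contact_force: [-0.1, -1.0, -0.4]
gripper_width: 17.8
grasp_force: 0.0
```

Emit:
apply_moves(commands=[0,0,0,0,0,0,-1,0,0,0,0,0,0,-1,0,0,-0.017,0,0,0,-1,0,0,-0.04,0,0,0,-1,0,0,-0.05,0,0,0,-1,0,0,-0.05,0,0,0,-1,0.0108,0.03025,0,0,0,0,-1,0.0108,0.03025,0,0,0,0,-1,0.0108,0.03025,0,0,0,0,-1,0.0108,0.03025,0,0,0,0,-1,0.0108,0.03025,0,0,0,0,-1,0.0108,0.03025,0,0,0,0,-1,0,0,0,0,0,0.832,-1,0,0,0,0,0,0.832,-1,0,0,0,0,0,0.832,-1,0,0,0,0,0,0.832,-1,0,0,0,0,0,0.832,-1,0,0,0,0,0,0,-1])

```text
clock: 6.9
position: [588.8, -244.4, 214.5]
orientation: [-0.001, 0.886, 0.464, -0.001]
contact_force: [0.6, 0.3, -1.7]
gripper_width: 15.7
grasp_force: 30.0
```

```bash
python3 - <<'E'
from h import *
o=observe();print(o['gripper_width'],o['grasp_force'],o['contact_force'])
pos,M=tool();print(pos,np.degrees(np.arctan2(M[1,:2],M[0,:2])),M[2])
ims=[]
for n in('wrist','side','top'):
    d=snap(n,n+'1.png');P=cloud(d)
    ims.append(d['img'][:,:,::-1])
    z=P[...,2];u=np.array([.566,.824])
    # rail points
    rel=P[...,:2]-np.array([589,-244]);v=np.array([.824,-.566])
    m=(z>114)&(z<130)&(abs(rel@u)<75)&(abs(rel@v)<25)
    if m.sum()>100:
        r=cv2.minAreaRect(P[m][:,:2].astype(np.float32));print(n,'rail',m.sum(),np.round(r[0],1),np.round(r[1],1),r[2],np.nanmedian(z[m]))
        for s in (-45,45):
            mm=m&(abs(rel@u-s)<12); 
            if mm.sum()>15: print(s,np.round(np.percentile((rel@v)[mm],[3,97]),1), np.median(z[mm]))
        print('along',np.round(np.percentile((rel@u)[m],[1,99]),1))
cv2.imwrite('pics/m1.png',np.hstack([cv2.resize(ims[0],(400,300)),cv2.resize(ims[1][130:310,230:470],(400,300))]))
E
```

```text
15.722436265598349 29.976225793361664 [ 0.60108644  0.30560687 -1.67993599]
[ 588.77348238 -244.37937449  214.51788603] [ 55.31536545 -34.68468009] [-5.58110401e-04 -1.42418102e-03 -9.99998830e-01]
wrist rail 1715 [ 605.2 -217.8] [59.3 19.9] 55.607322692871094 121.56259247360305
45 [-10.6   8.3] 121.62383994921129
along [ 1.6 60.3]
side rail 373 [ 587.5 -244.8] [119.4  22.9] 55.902488708496094 120.36836114214324
-45 [-10.5   8.9] 120.22629173568932
45 [-5.6  9.1] 120.00998914400688
along [-60.7  56.9]
top rail 192 [ 569.7 -273.7] [47.  20.4] 55.489627838134766 122.1561786724615
-45 [-8.9 10.2] 122.125819004453
along [-58.5 -12.8]
```

View pics/m1.png

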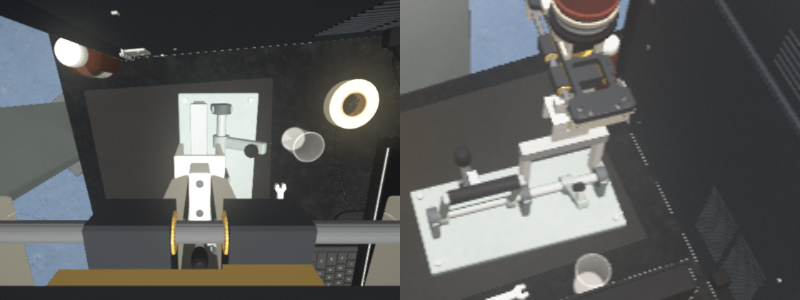

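The saddle is held square above the rail and centred to about 1 mm. Next I lower and release it, opening partly, then lift.

Emit:
apply_moves(commands=[0,0,0.02,0,0,0,-1,0,0,0.02,0,0,0,-1,0,0,0.015,0,0,0,-1,0,0,0.01,0,0,0,-1,0,0,0.006,0,0,0,-1,0,0,0.004,0,0,0,-1,0,0,0.001,0,0,0,-1,0,0,0,0,0,0,-1,0,0,0,0,0,0,-1])

```text
clock: 8.18
position: [589.5, -244.7, 139.6]
orientation: [0.0, 0.886, 0.464, 0.0]
contact_force: [0.7, -0.1, -1.2]
gripper_width: 15.8
grasp_force: 30.0
```

Emit:
apply_moves(commands=[0,0,0.001,0,0,0,-1,0,0,0,0,0,0,-1,0,0,0,0,0,0,-0.14,0,0,0,0,0,0,-0.14,0,0,0,0,0,0,-0.14,0,0,0,0,0,0,-0.14,0,0,-0.01,0,0,0,-0.14,0,0,-0.03,0,0,0,-0.14,0,0,-0.03,0,0,0,-0.14,0,0,-0.03,0,0,0,-0.14,0,0,0,0,0,0,-0.14])

```text
clock: 9.55
position: [591.0, -245.1, 241.7]
orientation: [0.003, 0.886, 0.464, 0.002]
contact_force: [0.5, -0.1, 0.2]
gripper_width: 39.9
grasp_force: 0.0
```

```bash
python3 - <<'E'
from h import *
pos,M=tool();print(pos,np.degrees(np.arctan2(M[1,:2],M[0,:2])))
u=np.array([.566,.824]);v=np.array([.824,-.566])
for n in('wrist','side','top'):
    d=snap(n,n+'2.png');P=cloud(d);z=P[...,2];rel=P[...,:2]-np.array([589,-244])
    if n=='wrist': w=d['img'][:,:,::-1]
    if n=='side': s=d['img'][:,:,::-1]
    for nm,m in(('fin',(z>143)&(z<160)&(np.linalg.norm(rel,axis=-1)<40)),('knob',(z>135)&(z<160)&(np.hypot(P[...,0]-512,P[...,1]+358)<25)),('bar',(z>170)&(z<195)&(np.hypot(P[...,0]-572,P[...,1]+391)<60))):
        if m.sum()<15: print(n,nm,m.sum());continue
        r=cv2.minAreaRect(P[m][:,:2].astype(np.float32));c=np.array(r[0])-[589,-244]
        print(n,nm,m.sum(),np.round(r[0],1),np.round(r[1],1),round(r[2],1),'z',np.round(np.percentile(z[m],[5,50,95]),1),'rel xy',np.round([c@v,c@u],1))
cv2.imwrite('pics/m2.png',np.hstack([cv2.resize(w,(400,300)),cv2.resize(s[130:310,230:470],(400,300))]))
E
```

```text
[ 590.99312591 -245.06553829  241.66451776] [ 55.23052324 -34.77023565]
wrist fin 831 [ 589.  -244.4] [39.7 15.4] 54.7 z [149.7 151.5 152.9] rel xy [ 0.2 -0.3]
wrist knob 358 [ 510.3 -356. ] [18.6 20.9] 74.2 z [142.8 149.9 152. ] rel xy [  -1.5 -136.8]
wrist bar 0
side fin 145 [ 587.8 -246.8] [39.6 18.6] 53.0 z [144.1 150.1 153.7] rel xy [ 0.6 -3. ]
side knob 89 [ 509.2 -360.8] [19.8 18.9] 81.3 z [138.6 148.5 152.8] rel xy [   0.3 -141.4]
side bar 437 [ 573.  -392.2] [103.4  18.8] 55.6 z [174.  181.8 186.1] rel xy [  70.7 -131.1]
top fin 73 [ 589.  -247.7] [34.1 16.7] 56.2 z [144.4 152.3 155.9] rel xy [ 2.1 -3. ]
top knob 84 [ 512.  -357.3] [19.3 20.3] 88.7 z [140.  150.6 153.7] rel xy [   0.7 -136.9]
top bar 414 [ 576.1 -391.1] [103.3  18.9] 56.4 z [176.4 183.5 187.3] rel xy [  72.6 -128.6]
```

View pics/m2.png

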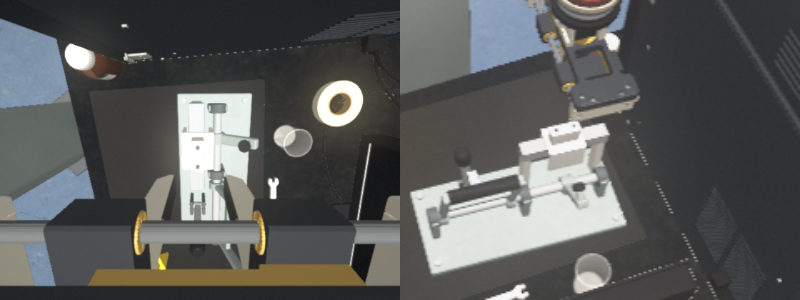

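The saddle sits level on the rail, fin at (170,150) in the wrist half, with its top at 152 mm and centred to 1–3 mm. The knob is at about (511,-358). I go in left of the knob with closed fingers and push right.

Emit:
apply_moves(commands=[-0.032,-0.001,0,0,0,0,-1,-0.032,-0.001,0,0,0,0,-1,-0.031,0,0,0,0,0,-1,0,0,0.02,0,0,0,-1,0,0,0.03,0,0,0,-1,0,0,0.03,0,0,0,-1,0,0,0.023,0,0,0,-1,0,0,0,0,0,0,-1,0,0,0,0,0,0,-1])

```text
clock: 10.82
position: [533.7, -321.6, 135.4]
orientation: [0.0, 0.886, 0.464, 0.0]
contact_force: [0.7, -0.1, -0.3]
gripper_width: 0.4
grasp_force: 0.0
```

Emit:
apply_moves(commands=[-0.012,0,0,0,0,0,-1,-0.012,0,0,0,0,0,-1,-0.012,0,0,0,0,0,-1,-0.012,0,0,0,0,0,-1,-0.012,0,0,0,0,0,-1,-0.012,0,0,0,0,0,-1,-0.012,0,0,0,0,0,-1,0,0,0,0,0,0,-1,0,0,0,0,0,0,-1,0,0,0,0,0,0,-1,0,0,0,0,0,0,-1])

```text
clock: 12.2
position: [485.9, -390.0, 135.2]
orientation: [-0.0, 0.886, 0.464, 0.0]
contact_force: [0.2, 0.1, -0.6]
gripper_width: 0.5
grasp_force: 0.0
```

```bash
python3 - <<'E'
from h import *
pos,M=tool();print(pos,np.degrees(np.arctan2(M[1,:2],M[0,:2])))
s=snap('side','s3.png')['img'][:,:,::-1];t=snap('top','t3.png')['img'][:,:,::-1]
cv2.imwrite('pics/m3.png',np.hstack([cv2.resize(t[125:245,200:360],(400,300)),cv2.resize(s[160:310,200:400],(400,300))]))
E
```

```text
[ 485.93094791 -390.03172144  135.20115057] [ 55.29011111 -34.709889  ]
```

View pics/m3.png

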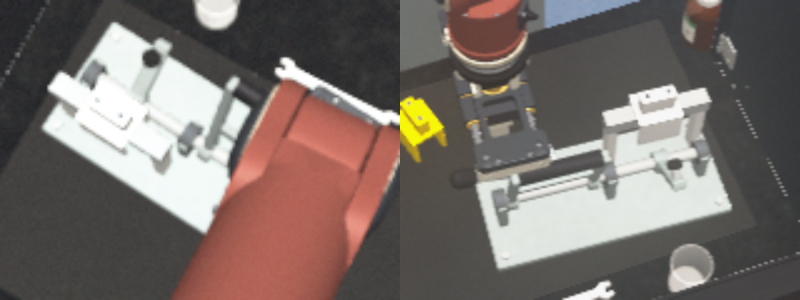

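The side half shows the knob at (462,178), lying to the right, with the saddle still on the rail. I rise, open, go over the cross bar and straddle it.

Emit:
apply_moves(commands=[0,0,-0.03,0,0,0,-1,0,0,-0.04,0,0,0,-1,0,0,-0.02,0,0,0,0.3,0.016,0.024,0,0,0,0,0.3,0.016,0.024,0,0,0,0,0.3,0.017,0.0254,0,0,0,0,0.3,0,0,0,0,0,0,0.3,0,0,0,0,0,0,0.3])

```text
clock: 13.3
position: [572.7, -392.4, 224.9]
orientation: [-0.0, 0.886, 0.463, -0.001]
contact_force: [-0.9, -0.3, -0.5]
gripper_width: 56.0
grasp_force: 0.0
```

```bash
python3 - <<'E'
from h import *
pos,M=tool();print(pos,np.degrees(np.arctan2(M[1,:2],M[0,:2])))
for n in('side','wrist'):
    P=cloud(snap(n,n+'4.png'));z=P[...,2]
    m=(z>150)&(z<195)&(np.hypot(P[...,0]-574,P[...,1]+391)<65)
    if m.sum()>15:
        r=cv2.minAreaRect(P[m][:,:2].astype(np.float32));print(n,'bar',m.sum(),np.round(r[0],1),np.round(r[1],1),round(r[2],1),np.round(np.percentile(z[m],[5,50,95]),1))
    rel=P[...,:2]-np.array([516.5,-350.5]);a=rel@np.array([.824,-.566]);b=rel@np.array([.566,.824])
    m=(abs(a)<14)&(b<-70)&(b>-125)&(z>30)
    if m.sum()>10: print(n,'knob',m.sum(),np.round(np.percentile(b[m],[5,50,95])),np.round(np.percentile(z[m],[5,50,95])))
print(delta([574.2,-391.5,165]))
E
```

```text
[ 572.68356754 -392.43458183  224.86289008] [ 55.21060674 -34.78947263]
side bar 143 [ 552.9 -422.5] [32.4 16.6] 49.3 [162.9 181.  185.9]
side knob 147 [-108.  -93.  -73.] [59. 68. 74.]
wrist bar 3559 [ 571.  -388.6] [104.2  24.3] 55.6 [166.  182.8 185.1]
[ 2.3  0.7 60.3]
```

The catch is down, at about 1.35 rad. I descend onto the bar and close.

Emit:
apply_moves(commands=[0.002,0.0007,0.02,0,0,0,0.3,0,0,0.02,0,0,0,0.3,0,0,0.0203,0,0,0,0.3,0,0,0,0,0,0,0.3,0,0,0,0,0,0,-1,0,0,0,0,0,0,-1,0,0,0,0,0,0,-1,0,0,0,0,0,0,-1,0,0,0,0,0,0,-1,0,0,0,0,0,0,-1])

```text
clock: 14.65
position: [574.7, -390.3, 164.9]
orientation: [-0.001, 0.886, 0.464, -0.001]
contact_force: [-2.9, 1.9, 2.9]
gripper_width: 16.8
grasp_force: 30.0
```

Emit:
apply_moves(commands=[0,-0.0063,-0.0018,0,0,0,-1,0,-0.0063,-0.0014,0,0,0,-1,0,-0.0064,-0.0011,0,0,0,-1,0,-0.0064,-0.0008,0,0,0,-1,0,-0.0065,-0.0005,0,0,0,-1,0,-0.0065,-0.0001,0,0,0,-1,0,-0.0065,0.0002,0,0,0,-1,0,-0.0065,0.0005,0,0,0,-1,0,-0.0064,0.0009,0,0,0,-1,0,-0.0064,0.0011,0,0,0,-1,0,-0.0063,0.0014,0,0,0,-1,0,-0.0063,0.0018,0,0,0,-1,0,-0.0061,0.0021,0,0,0,-1,0,-0.0061,0.0024,0,0,0,-1,0,0,0,0,0,0,-1])

```text
clock: 16.52
position: [502.5, -340.8, 161.2]
orientation: [0.001, 0.886, 0.463, 0.0]
contact_force: [2.6, -3.6, 2.5]
gripper_width: 17.1
grasp_force: 30.0
```

```bash
python3 - <<'E'
from h import *
o=observe();pos,M=tool(o);r=pos-[578,-320,0]
O=np.array([589.3,-244.2])+33*np.array([.824,-.566])-70*np.array([.566,.824])
print(pos,(pos[:2]-O)@[.824,-.566],(pos[:2]-O)@[.566,.824],o['contact_force'],o['gripper_width'])
E
```

```text
[ 502.47383993 -340.83335284  161.23398363] -49.828234190897916 -58.81624933486219 [ 2.63721956 -3.59200588  2.45951078] 17.090179715065062
```

Emit:
apply_moves(commands=[0,-0.006,0.0027,0,0,0,-1,0,-0.006,0.003,0,0,0,-1,0,-0.0056,0.0033,0,0,0,-1,0,-0.0055,0.0035,0,0,0,-1,0,-0.002,0.001,0,0,0,-1,0,0,0,0,0,0,-1,0,0,0,0,0,0,-1])

```text
clock: 17.4
position: [484.4, -328.4, 149.7]
orientation: [0.004, 0.886, 0.463, 0.002]
contact_force: [3.0, -5.6, 8.3]
gripper_width: 16.6
grasp_force: 30.0
```

```bash
python3 - <<'E'
from h import *
o=observe();pos,M=tool(o)
O=np.array([589.3,-244.2])+33*np.array([.824,-.566])-70*np.array([.566,.824])
v=np.array([.824,-.566]);u=np.array([.566,.824])
x=(pos[:2]-O)@v;zz=pos[2]+11-52
print(pos,x,'theta',np.arctan2(-x,zz)+.297,'r',np.hypot(x,zz),o['contact_force'],o['contact_force'][:2]@v,o['gripper_width'],o['grasp_force'])
for n in('top','side'):
    d=snap(n,n+'5.png');P=cloud(d);z=P[...,2];rel=P[...,:2]-np.array([589.3,-244.2])
    m=(z>143)&(z<160)&(np.linalg.norm(rel,axis=-1)<45)
    if m.sum()>15:
        r=cv2.minAreaRect(P[m][:,:2].astype(np.float32));c=np.array(r[0])-[589.3,-244.2]
        print(n,m.sum(),np.round(r[1]),r[2],np.percentile(z[m],[5,50,95]),'rel',c@v,c@u)
    if n=='top': t=d['img'][:,:,::-1]
    else: s=d['img'][:,:,::-1]
cv2.imwrite('pics/m5.png',np.hstack([cv2.resize(t[125:245,200:360],(400,300)),cv2.resize(s[160:310,200:400],(400,300))]))
E
```

```text
[ 484.3976685  -328.41715226  149.67790021] -71.75056897524034 theta 0.8805214037609224 r 130.22684110138843 [ 2.99470358 -5.58150459  8.2685774 ] 5.626767349776003 16.604627329372292 30.000040233135223
top 148 [40. 16.] 55.826622009277344 [148.28385782 152.62788539 155.42194071] rel -4.287176519775346 -0.41056384277342095
side 144 [40. 19.] 55.06351089477539 [145.5024056  150.76288177 154.43395349] rel -5.953069281005815 -3.0402969970702958
```

View pics/m5.png

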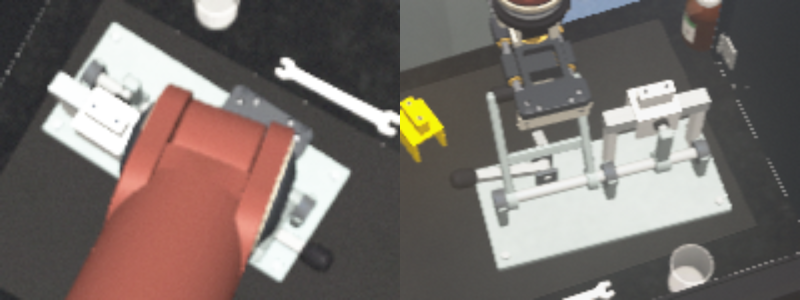

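The saddle has slid about 5 mm forward, still level and within the allowed 12 mm. The pad is on its rear leg (side half, about (662,130)), the catch is down, and the lever is at about 0.88. I'll nudge slightly more against the stop.

Emit:
apply_moves(commands=[0,-0.0016,0.0011,0,0,0,-1,0,-0.0016,0.0011,0,0,0,-1,0,0,0,0,0,0,-1,0,0,0,0,0,0,-1,0,0,0,0,0,0,-1,0,0,0,0,0,0,-1,0,0,0,0,0,0,-1])

```text
clock: 18.38
position: [482.2, -326.9, 147.8]
orientation: [0.005, 0.886, 0.463, 0.002]
contact_force: [3.6, -5.8, 10.5]
gripper_width: 17.0
grasp_force: 30.0
```

```bash
python3 - <<'E'
from h import *
o=observe();pos,M=tool(o)
O=np.array([589.3,-244.2])+33*np.array([.824,-.566])-70*np.array([.566,.824]);v=np.array([.824,-.566]);u=np.array([.566,.824])
x=(pos[:2]-O)@v;zz=pos[2]+11-52
print(pos,x,'theta',np.arctan2(-x,zz)+.297,o['contact_force'],o['contact_force'][:2]@v,o['gripper_width'],o['grasp_force'])
P=cloud(grab_frame('top'));z=P[...,2];rel=P[...,:2]-np.array([589.3,-244.2])
m=(z>143)&(z<160)&(np.linalg.norm(rel,axis=-1)<45)
r=cv2.minAreaRect(P[m][:,:2].astype(np.float32));c=np.array(r[0])-[589.3,-244.2];print(c@v,c@u,np.median(z[m]))
E
```

```text
[ 482.1907199  -326.89414578  147.84668498] -74.43111628991515 theta 0.905451248669298 [ 3.56177899 -5.81421751 10.46587851] 6.225753000704812 17.02128428183287 30.000178813934326
-5.205820410156206 -0.6060083007812335 152.59498242360553
```

```bash
python3 -c "
from plant import *
print(sign_off())"
```

```text
the job is handed in; nothing more can be done
None
```

The job is handed in (no verdict came back): the saddle hangs seated on the rail, slid about 5 mm forward by the pad (12 mm allowed), the catch is flipped down, and the gripper holds the lever at its stop (about 0.9 rad).

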